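# Park the solder spools at the head of their gutters

### The arm

A 6-joint arm with a two-finger parallel gripper is mounted at the origin on the work surface. World frame = base frame: x ahead of the robot, y to its left, z up, the work surface at z = 0. Lengths are in m, angles in degrees, forces in N, time in s.
With the tool pointing down it reaches from about 0.35 to 0.875 m from the base axis. Payload 4.2 kg.
Tool frame: the origin (TCP) lies on the centre line of the jaws, within the pads' length; the fingertips stand tip_reach ahead of it and the grasp point (between the pads) is the TCP (tip_reach is the distance from the TCP to the fingertips, in m); z points along the fingers, y is the line along which they close (so a half turn about z gives the same grasp; the last joint's range is limited). The gripper opens to 87 mm and grips with 3 to 60 N. Pads are 19 mm wide; open, the fingers measure 117 mm over their backs; the gripper's body (75 mm by 190 mm) begins 51 mm behind the grasp point.
Start: joints at [-50.615, 22.042, 0.453, 0, -68.411, -14.817], TCP at [0.26, -0.568, 0.218] pointing down, gripper open.
Joint ranges: [-179.83, 179.83], [-69.29, 118.12], [-61.27, 80.66], [-181.25, 117.63], [-171.15, -9.14], [-177.46, 177.46]. Speed limits (degrees/s): [159.86, 159.86, 180, 180, 180, 180].

### API

Orientations are given as a 3x3 rotation matrix whose columns are the frame's x, y, z axes.
In Python, from station import sense, capture, finish_job, tip_reach gives the robot as it stands.
- The arm moves only by the tool arm_command, never from a script. Its argument "deltas" is a list of rows, each a list of 7 numbers: the turn, a rotation vector about the tool's x, y, z in rad, then the shift along the tool's x, y, z in cm, then the closure, from -1 (fully open) to 1 (shut), so that 0 is half open. In form: [[rx, ry, rz, dx, dy, dz, hand], ...]. A call has 1 to 8 rows; each row is the pose to reach, as a shift and turn from the pose commanded when the call began, along the tool's axes at that moment; what a row does not reach only later rows make up. A row lasts 1/12 s, in which the tool goes at most 41.7 mm and 7.16 degrees, less where a joint would pass 70% of its speed; a pose out of reach is approached as far as the arm can. A call with a gripper value outside its range is refused whole. The fingers move at their own pace and stop on an object; the grip force is fixed at half the most. Time passes only in rows, so rows that repeat a pose let the fingers close. It gives the time, the measured TCP pose, the force, the opening and the grip force at its end, in the units of the state.
- sense(): the state, without advancing time (a new reading comes with each control period).
- capture(name): name is "side" or "top" or "wrist"; returns a dict with "pixels" (420x560x3 uint8, blue, green, red), "fovy" (degrees; the focal length in pixels is half the picture's height over the tangent of half this angle, whatever the lens; pixels are square), "cx", "cy" (the principal point, pixels), "rvec" (rotation vector, rad) and "tvec" (3), from world to camera coordinates, as OpenCV has them. Camera axes: x right, y down, z forward; pixel columns grow to the right and rows downward; lengths in m; the calibration is good to about 2 mm. A picture is of the moment at which its call begins. There is no depth.
- finish_job(): hands the job in; it is judged then, once.
The state is a dict: "time_s": time; "joints": joint angles; "joint_velocities": joint speeds; "effort": joint torques, N m; "tcp_pos": TCP position; "ee_rot": TCP orientation; "wrist_force": force on the tool from outside, world axes, zero at the start; "moment": the same for the moment, N m; "gripper_width": opening from 0.0 (shut) to 1.0 (fully open); "gripper_force": force on a finger pad.
Only numpy, scipy, OpenCV 4.12 (cv2) and the standard library are available. Lean on these libraries where they do the work, as an engineer would, in place of code of your own. Each camera call takes 0.05 s, during which the arm holds its last target. There are 200 camera calls.

### The job

Two solder spools lie at the low ends of two sloped gutters on the bench. With a fingertip, gently push each one up its gutter, over the crest, until it rests against the tall stop plate and does not roll back. Let the spools roll in their gutters, never lifting them out, and leave everything else on the bench where it is.

Things in the scene. Friction and masses are not known exactly. Their poses are not given: they have to be found in the camera images.
- gutter_big: Fixed aluminium gutter that holds the bigger spool, 229 mm long, 60 wide. Origin: on the bench under its middle; x points uphill along it, y across, z up. In this frame, mm: low lip at the bottom end, x -112 to -108, top at z 22; the floor rises at 7 degrees from z 14 at x -108 to a crest, then dips to a tall stop plate at the head. Inside width 54; side walls 3 thick, only 10 high above the floor.
- gutter_big_crest (a point): Middle of that gutter's crest line, on the floor (gutter x 55, z 34 mm). Beyond it the floor dips at 9 degrees to the stop plate (face at gutter x 110, floor z 25 there, plate top z 72, 5 thick). A spool past the crest rolls by itself to the stop and stays; short of it, it rolls back to the lip. Axes as the gutter's.
- gutter_big_ramp (a point): Middle of that gutter's floor at the low end, at the lip (gutter x -108, z 14 mm). x points uphill along the sloped floor, z square to the floor, y across.
- spool_big: The larger solder spool in its gutter, free to roll; flanges 60 mm across, 50 wide overall, winding 56 across, about 400 g. Origin: its centre; y is its rolling axis (across the gutter), x and z turn as it rolls. Starts against the lip with its centre at gutter x -91, height 46 mm; parked at the stop its centre is at gutter x 80, height 60 mm.
- gutter_small: Fixed aluminium gutter that holds the smaller spool, 229 mm long, 46 wide. Origin: on the bench under its middle; x points uphill along it, y across, z up. In this frame, mm: low lip at the bottom end, x -112 to -108, top at z 22; the floor rises at 7 degrees from z 14 at x -108 to a crest, then dips to a tall stop plate at the head. Inside width 40; side walls 3 thick, only 10 high above the floor.
- gutter_small_crest (a point): Middle of that gutter's crest line, on the floor (gutter x 55, z 34 mm). Beyond it the floor dips at 9 degrees to the stop plate (face at gutter x 110, floor z 25 there, plate top z 72, 5 thick). A spool past the crest rolls by itself to the stop and stays; short of it, it rolls back to the lip. Axes as the gutter's.
- gutter_small_ramp (a point): Middle of that gutter's floor at the low end, at the lip (gutter x -108, z 14 mm). x points uphill along the sloped floor, z square to the floor, y across.
- spool_small: The smaller solder spool in its gutter, free to roll; flanges 44 mm across, 36 wide overall, winding 40 across, about 150 g. Origin: its centre; y is its rolling axis (across the gutter), x and z turn as it rolls. Starts against the lip with its centre at gutter x -93, height 38 mm; parked at the stop its centre is at gutter x 88, height 51 mm.
- flux_bottle: Small upright blue squeeze bottle, 30 mm across, 75 mm tall; bystander. Origin: centre of its underside.
- paste_jar: Low white jar with black cap, 38 mm across, 30 mm tall; bystander. Origin: centre of its underside.
- spare_spool: Spare solder spool standing on its flange on the bench mat, 44 mm across, 36 mm tall, in no gutter; bystander. Origin: centre of its underside.
- screwdriver: Screwdriver lying on the mat; bystander. Origin: on its underside.
- brush: Cleaning brush lying on the mat; bystander. Origin: on its underside.
- parts_cup: Small open steel cup, 60 mm across, 35 mm tall; bystander. Origin: centre of its underside.
- heat_sink: Aluminium block 40 x 40 x 22 mm; bystander. Origin: centre of its underside.
Mind the look-alikes: they are no part of the job. What is shaped like the gutter_big but brown or pink is not meant.

How it is judged (in metres and radians):
At the end, for the whole second after the job is handed in: Both spools rest on their gutter floors in the dip between crest and stop, lying across the gutter (axis within 0.15 rad of the gutter's y), centre within -8/+6 mm along the gutter, 8 mm across it and -6/+5 mm in height of the parked position, slower than 0.02 m/s (x of spool_big in the frame of gutter_big between 0.072 and 0.086 m and y of spool_big in the frame of gutter_big between -0.008 and 0.008 m and z of spool_big in the frame of gutter_big between 0.0544 and 0.0654 m and angle between the y axis of spool_big and the y axis of gutter_big, either way round below 0.15 rad and linear speed of each of spool_big, spool_small below 0.02 m/s and x of spool_small in the frame of gutter_small between 0.08 and 0.094 m and y of spool_small in the frame of gutter_small between -0.008 and 0.008 m and z of spool_small in the frame of gutter_small between 0.0451 and 0.0561 m and angle between the y axis of spool_small and the y axis of gutter_small, either way round below 0.15 rad); the robot touches nothing.
It fails at once if a spool is lifted more than 12 mm off the floor of its gutter (z of spool_big in the frame of gutter_big_ramp above 0.042 m or z of spool_small in the frame of gutter_small_ramp above 0.034 m).
It fails at once if a spool is struck or thrown (faster than 0.7 m/s) (linear speed of any of spool_big, spool_small above 0.7 m/s).
It fails at once if one of the other loose things on the bench is pushed aside by more than 20 mm (distance of any of flux_bottle, paste_jar, spare_spool, screwdriver, brush, parts_cup, heat_sink from where it was at the start of the episode above 0.02 m).
It also fails if it takes over 59 s, if anything falls off the work surface, if the arm or the gripper's body presses on something with over 40 N, if the wrist force passes 120 N, or if a joint passes its speed limit or range.

## Working session

There is one attempt and no reset: what is moved stays moved. The work goes in short steps, Python scripts to look and compute and a tool call to move; the robot and the scene stay as the last step left them, time stands still between calls to the robot, and variables do not carry over. Pictures are saved under pics/ and viewed, at most 10 in all, crops included, and the job is handed in when it is done.

Besides the shell and the picture viewer there is one more tool, called after ">>>" in YAML: its name, and indented under it one key for each argument. arm_command: Moves the arm, as the interface text tells. Its arguments: {"type":"object","properties":{"deltas":{"type":"array"}},"required":["deltas"]}

```bash
mkdir -p pics
python3 - <<'E'
from station import *
import cv2
for n in("side","top"):
    c=capture(n);cv2.imwrite(f"pics/{n}0.png",c["pixels"]);print(n,c["fovy"],c["cx"],c["cy"],c["rvec"],c["tvec"])
s=sense();print(s,tip_reach)
E
```

```text
side 46.39250735542143 272.79150042234215 213.52088840991038 [ 0.59018659 -2.75250569  0.99056258] [0.48860319 0.20323467 1.07915801]
top 49.36542325436304 278.38924828696753 214.68523114014093 [ 2.18446814 -2.12087028  0.13649965] [7.15993900e-04 5.55977047e-01 1.34684493e+00]
{'time_s': 0.1, 'joints': array([-5.06136831e+01,  2.20853296e+01,  3.87937605e-01, -2.44018285e-02,
       -6.84110526e+01, -1.48169438e+01]), 'joint_velocities': array([-0.00564052, -0.19770604,  0.22864437,  0.06899859, -0.05303918,
        0.02786037]), 'effort': array([-7.03397200e-04, -3.91688490e+01,  1.87935179e+01,  4.23192322e+00,
        1.34807764e-02, -8.59063971e-05]), 'tcp_pos': array([ 0.259661  , -0.56790971,  0.21668443]), 'ee_rot': array([[-9.09523754e-01, -4.15650983e-01, -8.94920388e-04],
       [-4.15651934e-01,  9.09522145e-01,  1.71411618e-03],
       [ 1.01475834e-04,  1.93100478e-03, -9.99998130e-01]]), 'wrist_force': array([ 0.55029193, -0.05891017,  0.74884997]), 'moment': array([0.00730302, 0.01181771, 0.01752767]), 'gripper_force': 0.0, 'gripper_width': 0.9971847987677537} 0.019
```

View pics/top0.png

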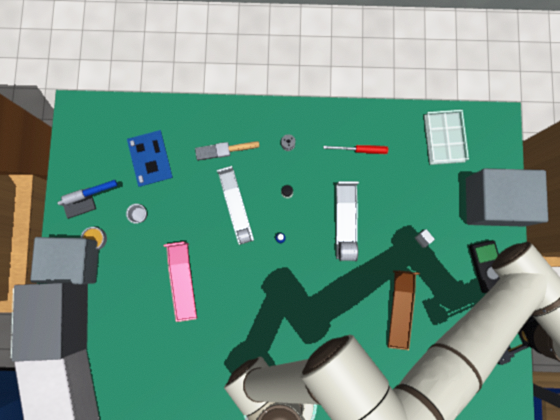

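View pics/side0.png

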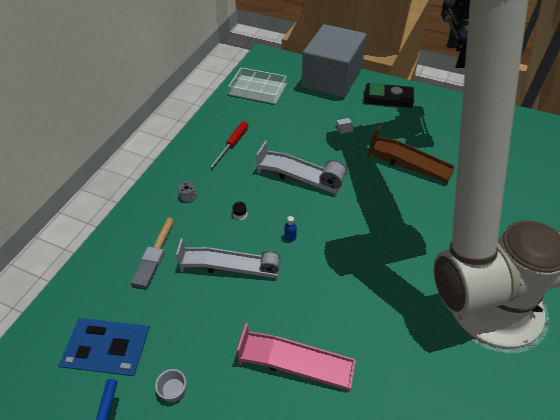

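The top view shows the white big gutter at about (347,182–260), with its spool at the near end (347,250). The small gutter runs (226,168) to (245,243), with its spool at (243,236). The side view shows the big gutter at (257,145)–(343,190) and the small one at (180,240)–(280,275). Next I'll view enlarged crops.

Run:
```python
import cv2,numpy as np
t=cv2.imread("pics/top0.png");s=cv2.imread("pics/side0.png")
def cr(im,x,y,w,h,f): return cv2.resize(im[y:y+h,x:x+w],None,fx=f,fy=f,interpolation=cv2.INTER_CUBIC)
a=cr(t,210,160,60,95,6);b=cr(t,320,175,60,95,6)
cv2.imwrite("pics/t1.png",np.hstack([a,b]))
a=cr(s,170,230,120,56,6);b=cr(s,250,138,120,56-12+0,6)
cv2.imwrite("pics/s1.png",np.vstack([a,b]))
```

```text
(no output)
```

View pics/t1.png

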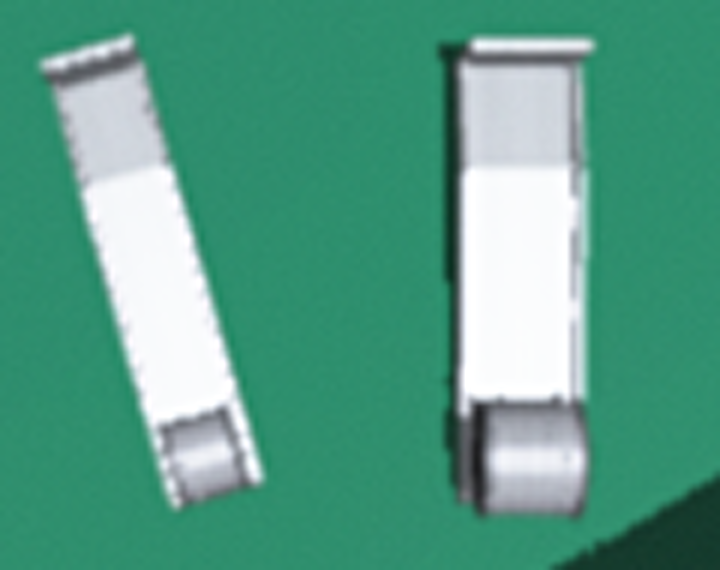

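View pics/s1.png

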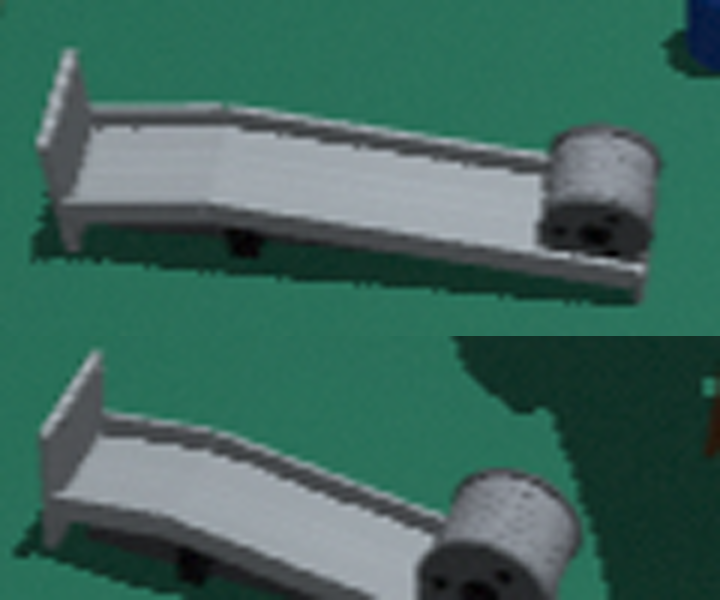

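The top crop shows the small gutter's plate corners at (42,62) and (132,38), its crest from (85,185) to (170,165), and its low end from (175,508) to (262,483). For the big gutter, the plate top is (470,40)–(595,40) and the crest (460,167)–(580,167). The side crop shows the same features; near side is +y. I'll fit the gutter poses from both views.

```bash
cat > h.py <<'E'
import cv2,numpy as np
from scipy.optimize import least_squares
CAM={"side":(46.39250735542143,272.7915,213.5209,[0.59018659,-2.75250569,0.99056258],[0.48860319,0.20323467,1.07915801]),
"top":(49.36542325436304,278.38925,214.68523,[2.18446814,-2.12087028,0.13649965],[7.15993900e-04,0.555977047,1.34684493])}
def proj(n,P):
    f,cx,cy,r,t=CAM[n];f=210/np.tan(np.radians(f/2))
    K=np.array([[f,0,cx],[0,f,cy],[0,0,1]])
    return cv2.projectPoints(np.array(P,float).reshape(-1,1,3),np.array(r),np.array(t),K,None)[0].reshape(-1,2)
E
cat > fit.py <<'E'
from h import *
T=lambda u,v,ox,oy:((u+.5)/6-.5+ox,(v+.5)/6-.5+oy)
w=23
S={"top":[((115,w,72),T(42,62,210,160)),((115,-w,72),T(132,38,210,160)),((55,w-3,34),T(85,185,210,160)),((55,-w+3,34),T(170,165,210,160)),((-112,w,23),T(175,508,210,160)),((-112,-w,23),T(262,483,210,160))],
"side":[((112,-w,72),T(70,48,170,230)),((112,w,72),T(40,142,170,230)),((55,-w,44),T(225,105,170,230)),((55,w,44),T(210,205,170,230)),((-112,w,23),T(645,265,170,230))]}
w=30
o=(320-60,175)
B={"top":[((115,w,72),T(470,40,*o)),((115,-w,72),T(595,40,*o)),((55,w-3,34),T(460,167,*o)),((55,-w+3,34),T(580,167,*o)),((-112,w,23),T(460,500,*o))],
"side":[((112,-w,72),T(98,352-336,250,138)),((112,w,72),T(42,435-336,250,138)),((55,-w,44),T(220,432-336,250,138)),((55,w,44),T(170,515-336,250,138))]}
for nm,D in(("small",S),("big",B)):
    def res(p,raw=False):
        c,s=np.cos(p[3]),np.sin(p[3]);R=np.array([[c,-s,0],[s,c,0],[0,0,1]]);o=[]
        for n in D:
            P=np.array([a for a,_ in D[n]])/1000@R.T+p[:3]
            o.append(proj(n,P)-np.array([b for _,b in D[n]]))
        o=np.vstack(o);return o if raw else o.ravel()
    r=least_squares(res,[.6,0,0,0],loss="soft_l1")
    print(nm,r.x.round(4),np.degrees(r.x[3]).round(2));print(res(r.x,True).round(1).tolist())
for n,P in(("top",[[.6,0,0],[.7,0,0],[.6,.1,0]]),):print(proj(n,P))
E
python3 fit.py
```

```text
small [0.5781 0.1477 0.0014 0.3191] 18.28
[[-0.1, -0.0], [-0.3, -0.3], [0.6, 0.5], [-0.9, 0.1], [0.0, -0.4], [0.1, -0.5], [0.3, -0.1], [0.6, 0.6], [0.4, -0.5], [-1.0, -0.7], [0.0, 0.6]]
big [ 0.5429 -0.1899 -0.0006  0.015 ] 0.86
[[0.3, -0.2], [-0.3, 0.1], [1.4, 0.5], [-0.8, 0.8], [0.1, 0.2], [0.2, -0.2], [0.2, 0.1], [-0.8, -0.3], [-1.2, 0.2]]
[[284.3185966  202.26371984]
 [285.20666229 170.86607587]
 [252.26304059 201.33126148]]
```

```bash
cat > d.py <<'E'
import sys,numpy as np
from station import sense
from scipy.spatial.transform import Rotation as Q
G={"big":((.5429,-.1899),.015),"small":((.5781,.1477),.3191)}
def go(g,gx,gy,z):
    (ox,oy),a=G[g];c,s=np.cos(a),np.sin(a);st=sense()
    P=np.array([ox+c*gx-s*gy,oy+s*gx+c*gy,z]);R=st["ee_rot"]
    y=np.array([-c,-s,0]);zz=np.array([0,0,-1.]);W=np.column_stack([np.cross(y,zz),y,zz])
    print("now",st["tcp_pos"].round(4),"gutter",(np.array([[c,s],[-s,c]])@(st["tcp_pos"][:2]-[ox,oy])).round(4),"goal",P.round(4),"F",st["wrist_force"].round(2))
    print("cm",(R.T@(P-st["tcp_pos"])*100).round(2),"rv",Q.from_matrix(R.T@W).as_rotvec().round(3))
if __name__=="__main__":go(sys.argv[1],*map(float,sys.argv[2:]))
E
python3 d.py big -.145 0 .218
```

```text
now [ 0.2597 -0.5679  0.2167] gutter [-0.2889 -0.3737] goal [ 0.3979 -0.1921  0.218 ] F [ 0.55 -0.06  0.75]
cm [-28.2   28.44  -0.08] rv [ 2.000e-03  1.000e-03 -1.157e+00]
```

>>> arm_command:
  deltas:
    - [0, 0, -0.12, -2.8, 2.8, 0, 1]
    - [0, 0, -0.24, -5.6, 5.6, 0, 1]
    - [0, 0, -0.36, -8.4, 8.5, 0, 1]
    - [0, 0, -0.48, -11.2, 11.3, 0, 1]
    - [0, 0, -0.6, -14, 14.2, 0, 1]
    - [0, 0, -0.72, -16.8, 17, 0, 1]
    - [0, 0, -0.84, -19.6, 19.8, 0, 1]
    - [0, 0, -0.96, -22.4, 22.6, 0, 1]

```text
time_s: 0.77
tcp_pos: [0.3695, -0.2678, 0.2175]
ee_rot: [[-0.175, -0.984, -0.0], [-0.984, 0.175, 0.0], [-0.0, 0.0, -1.0]]
wrist_force: [0.9, -0.1, 0.2]
gripper_width: 0.478
gripper_force: 0.0
```

```bash
python3 d.py big -.145 0 .218
```

```text
now [ 0.3695 -0.2678  0.2175] gutter [-0.1745 -0.0753] goal [ 0.3979 -0.1921  0.218 ] F [ 0.89 -0.06  0.22]
cm [-7.95 -1.47 -0.05] rv [ 0.     0.    -0.191]
```

>>> arm_command:
  deltas:
    - [0, 0, -0.1, -3, -0.6, 0, 1]
    - [0, 0, -0.19, -6, -1.2, 0, 1]
    - [0, 0, -0.19, -7.5, -1.4, 2, 1]
    - [0, 0, -0.19, -7.5, -1.4, 6, 1]
    - [0, 0, -0.19, -7.5, -1.4, 9.5, 1]
    - [0, 0, -0.19, -7.5, -1.4, 9.5, 1]
    - [0, 0, -0.19, -7.5, -1.4, 9.5, 1]
    - [0, 0, -0.19, -7.5, -1.4, 9.5, 1]

```text
time_s: 1.43
tcp_pos: [0.3983, -0.1991, 0.1242]
ee_rot: [[0.008, -1.0, 0.002], [-1.0, -0.008, -0.001], [0.001, -0.002, -1.0]]
wrist_force: [1.2, -0.5, 0.7]
gripper_width: 0.007
gripper_force: 0.0
```

```bash
python3 d.py big -.145 0 .054
python3 - <<'E'
from station import *
import cv2
c=capture("side");cv2.imwrite("pics/s2.png",cv2.resize(c["pixels"][100:240,200:400],None,fx=4,fy=4,interpolation=2))
E
```

```text
now [ 0.3983 -0.1991  0.1242] gutter [-0.1447 -0.007 ] goal [ 0.3979 -0.1921  0.054 ] F [ 1.16 -0.5   0.72]
cm [-0.71  0.05  7.02] rv [-0.002 -0.001 -0.007]
```

View pics/s2.png

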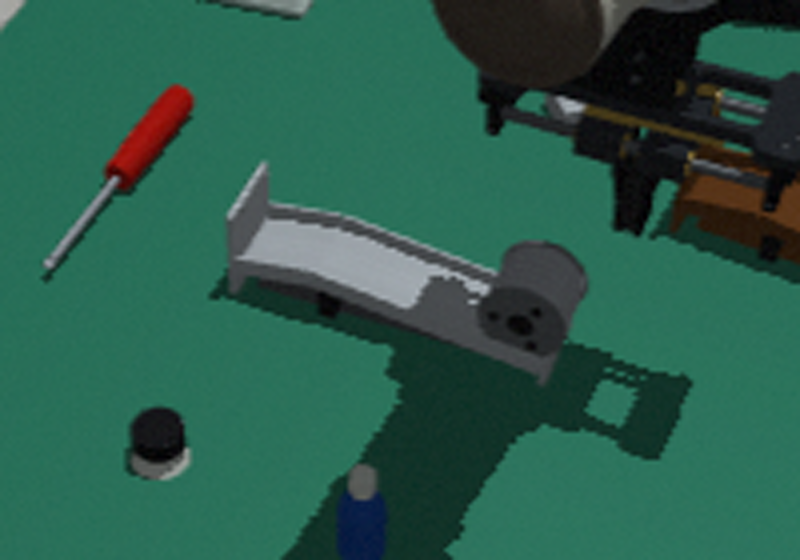

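The closed fingertip stands behind the big spool (tip near (630,230) in the crop), clear of everything. Descending.

>>> arm_command:
  deltas:
    - [0, 0, 0, -0.7, 0, 2.5, 1]
    - [0, 0, 0, -0.7, 0, 5, 1]
    - [0, 0, 0, -0.7, 0, 7, 1]
    - [0, 0, 0, -0.7, 0, 7, 1]
    - [0, 0, 0, -0.7, -0.5, 6.9, 1]
    - [0, 0, 0, -0.7, -1, 6.9, 1]
    - [0, 0, 0, -0.7, -1.4, 6.9, 1]
    - [0, 0, 0, -0.7, -1.8, 6.8, 1]

```text
time_s: 2.15
tcp_pos: [0.4168, -0.1916, 0.0562]
ee_rot: [[0.008, -1.0, 0.004], [-1.0, -0.008, -0.0], [0.0, -0.003, -1.0]]
wrist_force: [0.0, 0.3, 0.3]
gripper_width: 0.005
gripper_force: 0.0
```

```bash
python3 d.py big .015 0 .071
```

```text
now [ 0.4168 -0.1916  0.0562] gutter [-0.1262  0.0002] goal [ 0.5579 -0.1897  0.071 ] F [0.04 0.26 0.34]
cm [ -0.07 -14.12  -1.43] rv [-0.003 -0.    -0.007]
```

>>> arm_command:
  deltas:
    - [0, 0, -0.007, 0, -0.6, -0.07, 1]
    - [0, 0, -0.007, 0, -1.2, -0.15, 1]
    - [0, 0, -0.007, 0, -1.8, -0.22, 1]
    - [0, 0, -0.007, 0, -2.4, -0.3, 1]
    - [0, 0, -0.007, 0, -3.0, -0.37, 1]
    - [0, 0, -0.007, 0, -3.6, -0.44, 1]
    - [0, 0, -0.007, 0, -4.2, -0.5, 1]
    - [0, 0, -0.007, 0, -4.8, -0.58, 1]

```text
time_s: 2.82
tcp_pos: [0.4628, -0.1917, 0.0696]
ee_rot: [[0.019, -1.0, -0.0], [-1.0, -0.019, -0.003], [0.003, 0.0, -1.0]]
wrist_force: [-17.5, 12.6, 62.5]
gripper_width: 0.006
gripper_force: 32.3
```

```bash
python3 d.py big .015 0 .071
```

```text
now [ 0.4628 -0.1917  0.0696] gutter [-0.0801 -0.0006] goal [ 0.5579 -0.1897  0.071 ] F [-17.5   12.56  62.52]
cm [-0.02 -9.51 -0.15] rv [ 0.    -0.003  0.004]
```

Run:
```python
from station import *
import cv2
c=capture("side");cv2.imwrite("pics/s3.png",cv2.resize(c["pixels"][120:220,230:380],None,fx=5,fy=5,interpolation=2))
```

```text
(no output)
```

View pics/s3.png

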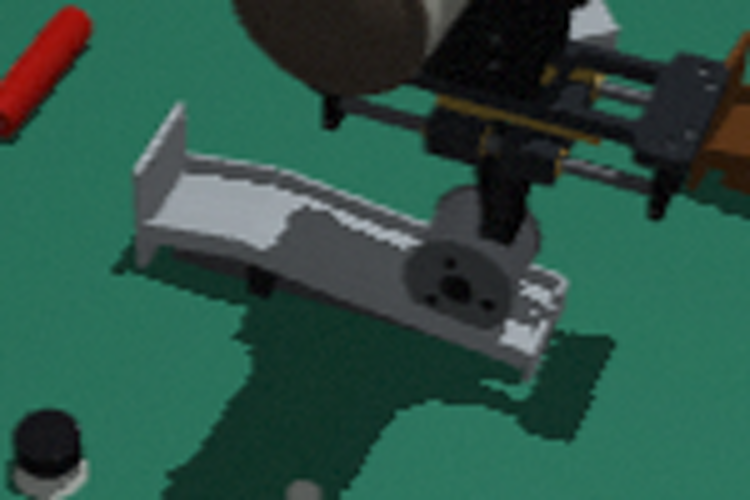

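The finger has ridden onto the upper rear of the spool, with its tip near (500,235) in the crop, and is pressing down with 62 N. The tapered finger flank drives it upward. I'll back off and push again with the tool tilted so the tip leads.

>>> arm_command:
  deltas:
    - [0, 0, 0, 0, 0.4, -0.8, 1]
    - [0, 0, 0, 0, 1, -2, 1]
    - [0, 0, 0, 0, 2, -4, 1]
    - [0, 0, 0, 0, 4, -5, 1]
    - [0, 0, 0, 0, 6.5, -5, 1]
    - [0, 0, 0, 0, 6.5, -5, 1]
    - [0, 0, 0, 0, 6.5, -5, 1]

```text
time_s: 3.45
tcp_pos: [0.3976, -0.192, 0.1113]
ee_rot: [[0.015, -1.0, 0.002], [-1.0, -0.015, -0.0], [0.0, -0.002, -1.0]]
wrist_force: [0.9, 0.3, -0.1]
gripper_width: 0.001
gripper_force: 0.0
```

```bash
python3 d.py big -.14 0 .10; python3 -c "
from station import *
print(sense()['joints'].round(1))"
```

```text
now [ 0.3976 -0.192   0.1113] gutter [-1.453e-01  1.000e-04] goal [ 0.4029 -0.192   0.1   ] F [ 0.94  0.34 -0.09]
cm [ 0.01 -0.53  1.13] rv [-0.002 -0.     0.   ]
[ -4.6  10.9 -33.    0.  -46.    5.4]
```

>>> arm_command:
  deltas:
    - [0, 0, 0.12, 0, 0.5, -1, 1]
    - [0, 0, 0.24, 0, 0.5, -1, 1]
    - [0, 0, 0.36, 0, 0.5, -1, 1]
    - [0, 0, 0.48, 0, 0.5, -1, 1]
    - [0, 0, 0.6, 0, 0.5, -1, 1]
    - [0, 0, 0.72, 0, 0.5, -1, 1]
    - [0, 0, 0.84, 0, 0.5, -1, 1]
    - [0, 0, 0.96, 0, 0.5, -1, 1]

```text
time_s: 4.12
tcp_pos: [0.3943, -0.1921, 0.1206]
ee_rot: [[-0.814, -0.581, 0.001], [-0.581, 0.814, -0.0], [-0.0, -0.001, -1.0]]
wrist_force: [-0.4, -0.6, 0.4]
gripper_width: 0.003
gripper_force: 0.0
```

>>> arm_command:
  deltas:
    - [0, 0, 0.12, 0, 0, 0, 1]
    - [0, 0, 0.24, 0, 0, 0, 1]
    - [0, 0, 0.36, 0, 0, 0, 1]
    - [0, 0, 0.48, 0, 0, 0, 1]
    - [0, 0, 0.61, 0, 0, 0, 1]
    - [0, 0, 0.61, 0, 0, 0, 1]
    - [0, 0, 0.61, 0, 0, 0, 1]

```text
time_s: 4.7
tcp_pos: [0.3939, -0.1921, 0.1205]
ee_rot: [[-1.0, -0.019, 0.0], [-0.019, 1.0, -0.0], [-0.0, -0.0, -1.0]]
wrist_force: [0.8, 0.0, 0.5]
gripper_width: 0.008
gripper_force: 0.0
```

```bash
cat > e.py <<'E'
import sys,numpy as np
from station import sense
from scipy.spatial.transform import Rotation as Q
from d import G
# goal given for the fingertip (gx,gy,z) with tilt t deg; also gives the unit uphill-slope shift in tool axes
def go(g,gx,gy,z,t):
    (ox,oy),a=G[g];c,s=np.cos(a),np.sin(a);st=sense();t=np.radians(t)
    Gm=np.array([[c,-s,0],[s,c,0],[0,0,1]]);o=np.array([ox,oy,0])
    W=Gm@np.column_stack([[-np.cos(t),0,-np.sin(t)],[0,1,0],[np.sin(t),0,-np.cos(t)]])
    R=st["ee_rot"];T=o+Gm@[gx,gy,z]-.019*W[:,2]
    tip=Gm.T@(st["tcp_pos"]+.019*R[:,2]-o)
    print("tip in gutter",tip.round(4),"tilt",np.degrees(np.arctan2((Gm.T@R[:,2])[0],-R[2,2])).round(1),"F",st["wrist_force"].round(1),"j",st["joints"].round(1),"t",st["time_s"])
    print("cm",(R.T@(T-st["tcp_pos"])*100).round(2),"rv",Q.from_matrix(R.T@W).as_rotvec().round(3),"up1cm",(R.T@Gm@[1,0,.1228]).round(3))
go(sys.argv[1],*map(float,sys.argv[2:]))
E
python3 e.py big -.145 0 .08 20
```

```text
tip in gutter [-1.490e-01  1.000e-04  1.015e-01] tilt 0.0 F [0.8 0.  0.5] j [ -4.6   9.9 -32.7   0.  -47.4 -84.3] t 4.7
cm [ 0.25 -0.01  2.26] rv [ 0.    -0.349  0.004] up1cm [-1.    -0.004 -0.122]
```

>>> arm_command:
  deltas:
    - [0, -0.1, 0, 0.1, 0, 0.6, 1]
    - [0, -0.2, 0, 0.2, 0, 1.2, 1]
    - [0, -0.3, 0, 0.25, 0, 1.8, 1]
    - [0, -0.35, 0.004, 0.25, 0, 2.3, 1]
    - [0, -0.35, 0.004, 0.25, 0, 2.3, 1]
    - [0, -0.35, 0.004, 0.25, 0, 2.3, 1]

```text
time_s: 5.2
tcp_pos: [0.3908, -0.1923, 0.0978]
ee_rot: [[-0.94, -0.014, 0.342], [-0.013, 1.0, 0.004], [-0.342, -0.0, -0.94]]
wrist_force: [0.1, -0.0, 0.5]
gripper_width: 0.001
gripper_force: 0.0
```

```bash
python3 e.py big -.145 0 .03 20
python3 - <<'E'
from station import *
import cv2
c=capture("side");cv2.imwrite("pics/s4.png",cv2.resize(c["pixels"][120:220,230:380],None,fx=5,fy=5,interpolation=2))
E
```

```text
tip in gutter [-1.456e-01 -1.000e-04  8.000e-02] tilt 20.0 F [ 0.1 -0.   0.5] j [ -6.8   4.7 -44.7  -7.2 -20.9 -76.1] t 5.2
cm [1.65 0.01 4.71] rv [-0.001  0.    -0.001] up1cm [-0.982  0.001  0.227]
```

View pics/s4.png

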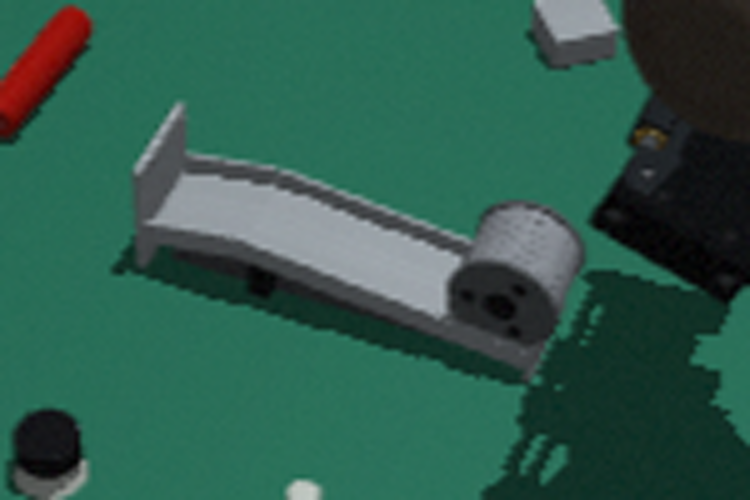

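The spool is back against the lip (505,270) and the tilted finger is behind it. I'll descend and push again, with force checks.

>>> arm_command:
  deltas:
    - [0, 0, 0, 0.4, 0, 1.2, 1]
    - [0, 0, 0, 0.9, 0, 2.5, 1]
    - [0, 0, 0, 1.4, 0, 4, 1]
    - [0, 0, 0, 1.65, 0, 4.75, 1]
    - [0, 0, 0, 1.65, 0, 4.75, 1]
    - [0, 0, 0, 1.2, 0, 4.85, 1]
    - [0, 0, 0, 0.7, 0, 4.95, 1]
    - [0, 0, 0, 0.2, 0, 5.05, 1]

```text
time_s: 5.92
tcp_pos: [0.4074, -0.192, 0.0504]
ee_rot: [[-0.939, -0.013, 0.345], [-0.012, 1.0, 0.004], [-0.345, 0.0, -0.939]]
wrist_force: [0.7, -0.1, -0.2]
gripper_width: 0.007
gripper_force: 0.0
```

```bash
python3 e.py big -.125 0 .03 20
```

```text
tip in gutter [-1.29e-01 -1.00e-04  3.26e-02] tilt 20.2 F [ 0.7 -0.1 -0.2] j [ -6.8  11.9 -45.  -11.3 -13.3 -72. ] t 5.9167
cm [-0.29  0.    0.38] rv [-0.001  0.003 -0.002] up1cm [-0.981  0.002  0.23 ]
```

>>> arm_command:
  deltas:
    - [0, 0, 0, -0.4, 0, 0.3, 1]
    - [0, 0, 0, -0.9, 0, 0.4, 1]
    - [0, 0, 0, -1.4, 0, 0.5, 1]
    - [0, 0, 0, -1.9, 0, 0.6, 1]

```text
time_s: 6.25
tcp_pos: [0.4249, -0.1915, 0.0502]
ee_rot: [[-0.94, -0.012, 0.341], [-0.011, 1.0, 0.005], [-0.341, 0.001, -0.94]]
wrist_force: [-11.0, -0.0, 15.2]
gripper_width: 0.004
gripper_force: 8.3
```

```bash
python3 e.py big -.1 0 .035 20
```

```text
tip in gutter [-0.1116  0.0002  0.0324] tilt 19.9 F [-11.   -0.   15.2] j [ -6.2  13.2 -43.4 -10.2 -13.9 -73.6] t 6.25
cm [-1.17 -0.02  0.15] rv [ 0.    -0.002 -0.003] up1cm [-0.982  0.003  0.225]
```

```bash
python3 - <<'E'
from h import *
from d import G
(ox,oy),a=G["big"];c,s=np.cos(a),np.sin(a)
for gx in range(-95,-30,8):
    z=46+(gx+91)*.1228
    p=proj("side",[[ox+c*gx/1e3-s*.025,oy+s*gx/1e3+c*.025,z/1e3]])[0]
    print(gx,((p-[230,120]+.5)*5).round(0))
E
python3 - <<'E'
from station import *
import cv2
c=capture("side");cv2.imwrite("pics/s5.png",cv2.resize(c["pixels"][120:220,230:380],None,fx=5,fy=5,interpolation=2))
E
```

```text
-95 [507. 311.]
-87 [492. 306.]
-79 [478. 300.]
-71 [463. 294.]
-63 [449. 289.]
-55 [434. 283.]
-47 [420. 277.]
-39 [406. 272.]
-31 [391. 266.]
```

View pics/s5.png

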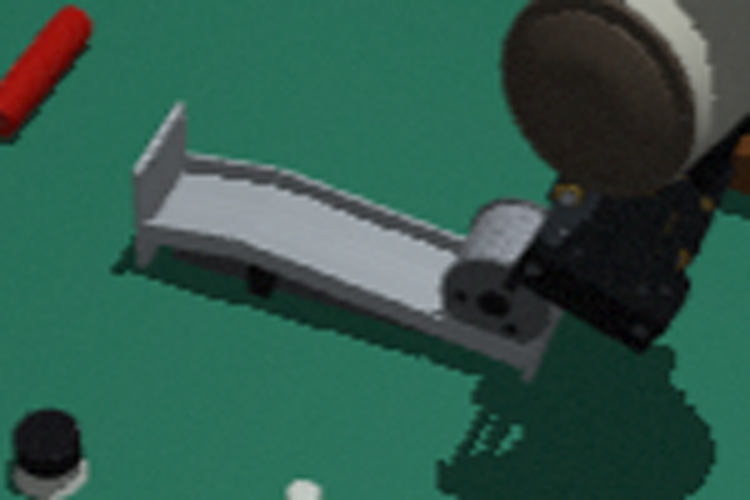

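Run:
```python
from h import *
def px(P,x,y,f): return ((proj("side",[P])[0]-[x,y]+.5)*f).round(0)
print("s2 tip",px([.3983,-.1991,.1242-.019],200,100,4),"tcp",px([.3983,-.1991,.1242],200,100,4), "tip+2cm", px([.3983,-.1991,.0852],200,100,4))
print("s3 tip",px([.4628,-.1917,.0506],230,120,5),"tcp",px([.4628,-.1917,.0696],230,120,5))
print("s3 tip front 7mm & back",px([.4698,-.1917,.0506],230,120,5),px([.4558,-.1917,.0506],230,120,5))
```

```text
s2 tip [625. 251.] tcp [629. 229.] tip+2cm [622. 274.]
s3 tip [497. 264.] tcp [500. 238.]
s3 tip front 7mm & back [484. 260.] [509. 268.]
```

The spool flange centre is at (493,303), so it has only moved 3 mm. In the earlier picture the visible finger end coincides with the TCP projection, 19 mm higher than I assumed. I'll back off and measure the fingertip.

>>> arm_command:
  deltas:
    - [0, 0, 0, 1, 0, -0.5, 1]
    - [0, 0, 0, 2, 0, -2, 1]
    - [0, 0.1, 0, 1, 0, -5, 1]
    - [0, 0.2, 0, 0, 0, -7, 1]
    - [0, 0.35, 0, 0, 0, -7, 1]
    - [0, 0.35, 0, 0, 0, -7, 1]
    - [0, 0.35, 0, 0, 0, -7, 1]

```text
time_s: 6.88
tcp_pos: [0.4043, -0.192, 0.1167]
ee_rot: [[-1.0, -0.013, 0.002], [-0.013, 1.0, 0.0], [-0.002, 0.0, -1.0]]
wrist_force: [0.4, 0.1, -0.9]
gripper_width: 0.005
gripper_force: 0.0
```

```bash
python3 e.py big -.145 0 .05 0
python3 - <<'E'
from station import *
from h import *
s=sense();p,R=s["tcp_pos"],s["ee_rot"]
out=[]
for n,sz in(("side",45),("wrist",0)):
    c=capture(n);im=c["pixels"]
    if n=="side":
        q=proj("side",[p,p+.019*R[:,2]]);u,v=q[0].astype(int)
        u0,v0=u-50,v-40
        im=cv2.resize(im[v0:v0+70,u0:u0+60],None,fx=7,fy=7,interpolation=2)
        for k,w in enumerate(q): cv2.circle(im,tuple(int(t) for t in (w-[u0,v0]+.5)*7),3,[(0,255,255),(0,0,255)][k],-1)
        im=cv2.convertScaleAbs(im,alpha=1.8,beta=20)
    else: im=cv2.resize(im,(375,281)); im=cv2.copyMakeBorder(im,0,490-281,0,0,0)
    out.append(im)
cv2.imwrite("pics/s6.png",np.hstack(out))
E
```

```text
tip in gutter [-0.1385  0.      0.0977] tilt 0.1 F [ 0.4  0.1 -0.9] j [ -4.5  11.1 -31.8  -0.  -47.  -84.8] t 6.8833
cm [ 0.65 -0.    4.77] rv [ 0.     0.002 -0.002] up1cm [-1.     0.002 -0.121]
```

View pics/s6.png

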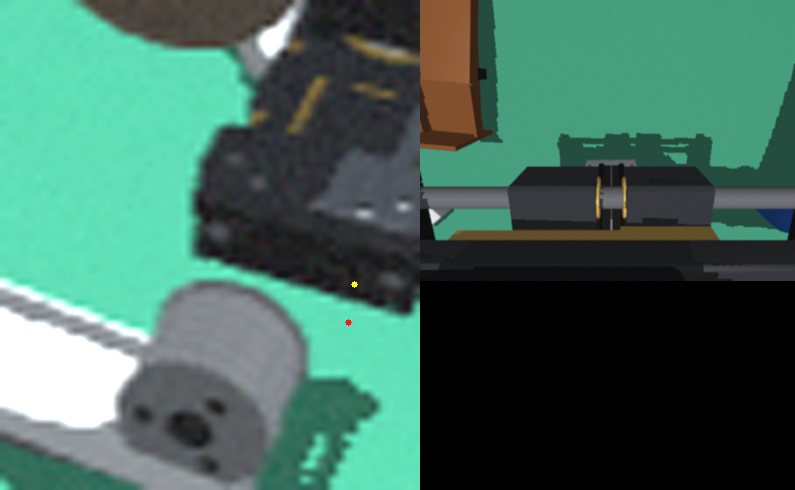

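The side crop shows the yellow TCP mark at the body's edge and no finger at the red mark (348,322), so the closed fingers end about at the TCP. Both jams came from the tip's edge catching above the axle. I'll go about 19 mm lower, descending carefully behind the lip to check for contact.

>>> arm_command:
  deltas:
    - [0, -0.1, 0, 0.65, 0, 2.5, 1]
    - [0, -0.21, 0, 0.65, 0, 5, 1]
    - [0, -0.21, 0, 0.65, 0, 7.5, 1]
    - [0, -0.21, 0, 0.65, 0, 8, 1]
    - [0, -0.21, 0, 0.65, 0, 8.5, 1]
    - [0, -0.21, 0, 0.65, 0, 9, 1]
    - [0, -0.21, 0, 0.65, 0, 9.3, 1]
    - [0, -0.21, 0, 0.65, 0, 9.5, 1]

```text
time_s: 7.65
tcp_pos: [0.3965, -0.192, 0.0214]
ee_rot: [[-0.978, -0.012, 0.21], [-0.012, 1.0, 0.003], [-0.21, 0.0, -0.978]]
wrist_force: [0.2, -0.0, 0.6]
gripper_width: 0.005
gripper_force: 0.0
```

```bash
sed -i 's/\.019/.003/g' e.py; python3 e.py big -.13 0 .027 12
```

```text
tip in gutter [-1.458e-01  1.000e-04  1.850e-02] tilt 12.1 F [ 0.2 -0.   0.6] j [ -5.7  16.3 -45.1  -4.8 -16.5 -79.2] t 7.65
cm [-1.72 -0.   -0.5 ] rv [-0.     0.002 -0.003] up1cm [-1.003  0.003  0.09 ]
```

>>> arm_command:
  deltas:
    - [0, 0, 0, 0, 0, 0.2, 1]
    - [0, 0, 0, 0, 0, 0.4, 1]
    - [0, 0, 0, 0, 0, 0.6, 1]

```text
time_s: 7.9
tcp_pos: [0.3971, -0.1919, 0.0153]
ee_rot: [[-0.978, -0.012, 0.21], [-0.012, 1.0, 0.003], [-0.21, 0.001, -0.978]]
wrist_force: [-0.0, 0.5, -0.3]
gripper_width: 0.006
gripper_force: 0.0
```

No contact at TCP z 15 mm, so the tip is short. Now raise and push.

>>> arm_command:
  deltas:
    - [0, 0, 0, -0.18, 0, -0.85, 1]
    - [0, 0, 0, -0.37, 0, -1.7, 1]
    - [0, 0, 0, -0.9, 0, -1.65, 1]
    - [0, 0, 0, -1.5, 0, -1.6, 1]
    - [0, 0, 0, -2.0, 0, -1.55, 1]
    - [0, 0, 0, -2.5, 0, -1.5, 1]
    - [0, 0, 0, -3, 0, -1.45, 1]

```text
time_s: 8.48
tcp_pos: [0.4225, -0.1915, 0.0349]
ee_rot: [[-0.978, -0.012, 0.206], [-0.011, 1.0, 0.004], [-0.206, 0.001, -0.979]]
wrist_force: [-1.9, -1.3, 1.2]
gripper_width: 0.002
gripper_force: 0.6
```

```bash
python3 e.py big -.1 0 .032 12
```

```text
tip in gutter [-0.1198  0.0002  0.032 ] tilt 11.9 F [-1.9 -1.3  1.2] j [ -5.2  16.4 -41.6  -3.7 -20.2 -80.9] t 8.4833
cm [-1.94 -0.01  0.4 ] rv [ 0.    -0.002 -0.003] up1cm [-1.004  0.003  0.086]
```

Light contact at about 2 N. Continuing.

>>> arm_command:
  deltas:
    - [0, 0, 0, -0.6, 0, 0.06, 1]
    - [0, 0, 0, -1.2, 0, 0.11, 1]
    - [0, 0, 0, -1.8, 0, 0.16, 1]
    - [0, 0, 0, -2.4, 0, 0.21, 1]
    - [0, 0, 0, -3.0, 0, 0.26, 1]
    - [0, 0, 0, -3.6, 0, 0.31, 1]

```text
time_s: 8.98
tcp_pos: [0.4593, -0.1912, 0.0401]
ee_rot: [[-0.978, -0.012, 0.208], [-0.012, 1.0, 0.003], [-0.208, 0.001, -0.978]]
wrist_force: [-1.3, 0.3, 0.4]
gripper_width: 0.008
gripper_force: 0.6
```

```bash
python3 e.py big -.08 0 .036 12
```

```text
tip in gutter [-0.083  -0.      0.0371] tilt 12.0 F [-1.3  0.3  0.4] j [ -4.6  18.2 -37.3  -3.  -22.5 -82. ] t 8.9833
cm [-0.27  0.    0.17] rv [ 0.     0.001 -0.003] up1cm [-1.004  0.003  0.088]
```

>>> arm_command:
  deltas:
    - [0, 0, 0, -0.6, 0, 0.06, 1]
    - [0, 0, 0, -1.2, 0, 0.11, 1]
    - [0, 0, 0, -1.8, 0, 0.16, 1]
    - [0, 0, 0, -2.4, 0, 0.21, 1]
    - [0, 0, 0, -3.0, 0, 0.26, 1]
    - [0, 0, 0, -3.6, 0, 0.31, 1]
    - [0, 0, 0, -4.2, 0, 0.37, 1]
    - [0, 0, 0, -4.8, 0, 0.42, 1]

```text
time_s: 9.65
tcp_pos: [0.5071, -0.1906, 0.046]
ee_rot: [[-0.978, -0.012, 0.208], [-0.011, 1.0, 0.003], [-0.208, 0.001, -0.978]]
wrist_force: [-0.2, -0.0, 1.4]
gripper_width: 0.006
gripper_force: 0.6
```

>>> arm_command:
  deltas:
    - [0, 0, 0, -0.6, 0, 0.06, 1]
    - [0, 0, 0, -1.2, 0, 0.11, 1]
    - [0, 0, 0, -1.8, 0, 0.16, 1]
    - [0, 0, 0, -2.4, 0, 0.21, 1]
    - [0, 0, 0, -3.0, 0, 0.26, 1]
    - [0, 0, 0, -3.6, 0, 0.31, 1]
    - [0, 0, 0, -4.1, 0, 0.36, 1]
    - [0, 0, 0, -4.6, 0, 0.4, 1]

```text
time_s: 10.32
tcp_pos: [0.5529, -0.1901, 0.0516]
ee_rot: [[-0.978, -0.012, 0.208], [-0.011, 1.0, 0.003], [-0.208, 0.001, -0.978]]
wrist_force: [-1.2, 0.6, 1.4]
gripper_width: 0.006
gripper_force: 0.6
```

```bash
python3 e.py big .02 0 .05 12
```

```text
tip in gutter [ 0.0106 -0.0003  0.0487] tilt 12.0 F [-1.2  0.6  1.4] j [ -3.6  23.6 -25.4  -1.9 -29.  -84.1] t 10.3167
cm [-0.95  0.04  0.07] rv [ 0.     0.001 -0.003] up1cm [-1.004  0.003  0.088]
```

>>> arm_command:
  deltas:
    - [0, 0, 0, -0.5, 0, 0.04, 1]
    - [0, 0, 0, -1.0, 0, 0.09, 1]
    - [0, 0, 0, -1.4, 0, 0.12, 1]
    - [0, 0, 0, -1.8, 0, 0.16, 1]
    - [0, 0, 0, -2.1, 0, 0.18, 1]
    - [0, 0, 0, -2.4, 0, 0.2, 1]
    - [0, 0, 0, -2.6, 0, 0.22, 1]
    - [0, 0, 0, -2.6, 0, 0.22, 1]

```text
time_s: 10.98
tcp_pos: [0.5787, -0.1898, 0.0549]
ee_rot: [[-0.978, -0.012, 0.209], [-0.012, 1.0, 0.003], [-0.209, 0.001, -0.978]]
wrist_force: [0.3, 0.6, -0.3]
gripper_width: 0.009
gripper_force: 0.0
```

```bash
python3 - <<'E'
from station import *
from h import *
from d import G
import subprocess
c=capture("side");im=c["pixels"];cv2.imwrite("pics/s7.png",cv2.resize(im[115:215,235:375],None,fx=5,fy=5,interpolation=2))
(ox,oy),a=G["big"];cc,s=np.cos(a),np.sin(a)
for gx,z in((40,.062),(55,.064),(80,.060)):print(gx,((proj("side",[[ox+cc*gx/1e3-s*.025,oy+s*gx/1e3+cc*.025,z]])[0]-[235,115]+.5)*5).round())
E
python3 e.py big .02 0 .05 12
```

```text
40 [241. 242.]
55 [214. 232.]
80 [171. 224.]
tip in gutter [ 0.0361 -0.0004  0.0519] tilt 12.0 F [ 0.2  0.5 -0.5] j [ -3.4  25.2 -21.9  -1.7 -30.9 -84.5] t 11.0333
cm [ 1.61  0.04 -0.15] rv [ 0.     0.001 -0.003] up1cm [-1.004  0.003  0.088]
```

View pics/s7.png

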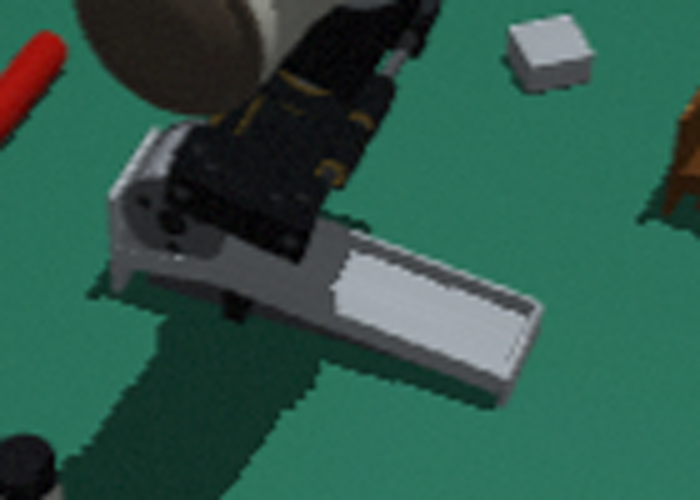

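The big spool sits at about (172,222), matching the predicted parked position (171,224). Next I back off, lift and move to the small gutter. There I'll run the jaws along the gutter so the wide body clears the flux bottle.

>>> arm_command:
  deltas:
    - [0, 0, 0, 1.5, 0, -0.1, 1]
    - [0, 0, 0, 3, 0, -0.5, 1]
    - [0, 0.05, 0, 3.5, 0, -3, 1]
    - [0, 0.1, 0, 3.5, 0, -6, 1]
    - [0, 0.21, 0, 3.5, 0, -9.5, 1]
    - [0, 0.21, 0, 3.5, 0, -13, 1]
    - [0, 0.21, 0, 3.5, 0, -13, 1]
    - [0, 0.21, 0, 3.5, 0, -13, 1]

```text
time_s: 11.7
tcp_pos: [0.5182, -0.1907, 0.1772]
ee_rot: [[-1.0, -0.012, 0.006], [-0.012, 1.0, 0.0], [-0.006, 0.0, -1.0]]
wrist_force: [-1.2, -0.2, -0.5]
gripper_width: 0.005
gripper_force: 0.0
```

```bash
sed -i 's/W=Gm@.*/y=np.array([-np.cos(t),0,-np.sin(t)]);zz=np.array([np.sin(t),0,-np.cos(t)]);W=Gm@np.column_stack([np.cross(y,zz),y,zz])/' e.py; python3 e.py small -.16 0 .18 0
```

```text
tip in gutter [-0.1631 -0.3025  0.1742] tilt 0.3 F [-1.2 -0.2 -0.5] j [ -3.4  16.7 -13.6  -0.  -59.3 -85.9] t 11.7
cm [ 8.85 28.93 -0.62] rv [-0.005  0.004 -1.878] up1cm [-0.954  0.302 -0.117]
```

>>> arm_command:
  deltas:
    - [0, 0, -0.12, 1.1, 3.6, 0, 1]
    - [0, 0, -0.24, 2.2, 7.2, 0, 1]
    - [0, 0, -0.36, 3.3, 10.8, 0, 1]
    - [0, 0, -0.48, 4.4, 14.4, -0.3, 1]
    - [0, 0, -0.6, 5.5, 18, -0.6, 1]
    - [0, 0, -0.72, 6.6, 21.6, -0.6, 1]
    - [0, 0, -0.84, 7.7, 25.2, -0.6, 1]
    - [0, 0, -0.96, 8.8, 28.9, -0.6, 1]

```text
time_s: 12.37
tcp_pos: [0.4235, 0.0982, 0.1797]
ee_rot: [[-0.559, -0.829, -0.002], [-0.829, 0.559, -0.0], [0.001, 0.002, -1.0]]
wrist_force: [0.2, -0.2, -0.6]
gripper_width: 0.007
gripper_force: 0.0
```

>>> arm_command:
  deltas:
    - [0, 0, -0.12, 0, 0, 0, 1]
    - [0, 0, -0.24, 0, 0, 0, 1]
    - [0, 0, -0.36, 0, 0, 0, 1]
    - [0, 0, -0.48, 0, 0, 0, 1]
    - [0, 0, -0.6, 0, 0, 0, 1]
    - [0, 0, -0.72, 0, 0, 0, 1]
    - [0, 0, -0.84, 0, 0, 0, 1]
    - [0, 0, -0.9, 0, 0, 0, 1]

```text
time_s: 13.03
tcp_pos: [0.4243, 0.0968, 0.1794]
ee_rot: [[0.301, -0.954, -0.003], [-0.954, -0.301, -0.0], [-0.0, 0.003, -1.0]]
wrist_force: [1.0, -0.3, -0.0]
gripper_width: 0.004
gripper_force: 0.0
```

```bash
python3 e.py small -.145 0 .08 15
```

```text
tip in gutter [-1.620e-01 -1.000e-04  1.764e-01] tilt -0.1 F [ 1.  -0.3 -0. ] j [ 34.3   5.4 -27.9  -0.1 -56.8 -16.8] t 13.0333
cm [-0.03 -1.65  9.65] rv [ 0.264 -0.001 -0.013] up1cm [-0.013 -1.    -0.125]
```

>>> arm_command:
  deltas:
    - [0.1, 0, -0.013, 0, -0.4, 3, 1]
    - [0.2, 0, -0.013, 0, -0.8, 6, 1]
    - [0.26, 0, -0.013, 0, -1.15, 9, 1]
    - [0.26, 0, -0.013, 0, -1.15, 12, 1]
    - [0.26, 0, -0.013, 0, -1.15, 14, 1]
    - [0.26, 0, -0.013, 0, -1.15, 14.8, 1]
    - [0.26, 0, -0.013, 0, -1.15, 14.8, 1]
    - [0.26, 0, -0.013, 0, -1.15, 14.8, 1]

```text
time_s: 13.7
tcp_pos: [0.439, 0.0999, 0.0413]
ee_rot: [[0.31, -0.923, 0.229], [-0.951, -0.299, 0.081], [-0.006, -0.243, -0.97]]
wrist_force: [-0.4, -0.1, -0.1]
gripper_width: 0.001
gripper_force: 0.0
```

```bash
python3 e.py small -.13 0 .028 15
```

```text
tip in gutter [-0.1464 -0.0017  0.0383] tilt 14.1 F [-0.4 -0.1 -0.1] j [ 34.5  13.2 -54.8  23.2  -9.1 -39. ] t 13.7
cm [-0.18 -1.33  1.4 ] rv [ 0.016  0.005 -0.005] up1cm [-0.004 -1.     0.124]
```

Joint 5 is at its limit, so I'll reduce the tilt.

>>> arm_command:
  deltas:
    - [-0.05, 0, 0, 0, -0.2, 0, 1]
    - [-0.11, 0, 0, 0, -0.2, 0, 1]
    - [-0.11, 0, 0, 0, -0.2, 0, 1]

```text
time_s: 13.95
tcp_pos: [0.4461, 0.1047, 0.0448]
ee_rot: [[0.31, -0.941, 0.134], [-0.951, -0.306, 0.054], [-0.01, -0.144, -0.989]]
wrist_force: [1.5, 0.9, 0.6]
gripper_width: 0.005
gripper_force: 0.0
```

```bash
python3 e.py small -.135 0 .028 8
```

```text
tip in gutter [-0.1384  0.0006  0.0418] tilt 8.3 F [1.5 0.9 0.6] j [ 34.9  15.4 -43.    4.6 -23.6 -20.9] t 13.95
cm [ 0.07 -0.14  1.42] rv [-0.005  0.01  -0.005] up1cm [-0.005 -1.007  0.023]
```

>>> arm_command:
  deltas:
    - [0, 0.01, 0, 0.05, 0.1, 0.7, 1]
    - [0, 0.01, 0, 0.05, 0.2, 1.4, 1]
    - [0, 0.01, 0, 0.05, 0.2, 1.4, 1]
    - [0, 0.01, 0, 0.05, 0.2, 1.4, 1]

```text
time_s: 14.28
tcp_pos: [0.4402, 0.0995, 0.0279]
ee_rot: [[0.31, -0.942, 0.13], [-0.951, -0.307, 0.038], [0.004, -0.135, -0.991]]
wrist_force: [-0.1, 0.3, 0.1]
gripper_width: 0.008
gripper_force: 0.0
```

```bash
python3 e.py small -.125 0 .028 8
```

```text
tip in gutter [-0.1456 -0.0025  0.0249] tilt 7.8 F [-0.1  0.3  0.1] j [ 35.2  16.9 -45.5   7.2 -20.3 -23.7] t 14.2833
cm [-0.26 -2.08 -0.03] rv [ 0.004 -0.005 -0.004] up1cm [-0.004 -1.007  0.014]
```

>>> arm_command:
  deltas:
    - [0, 0, 0, -0.26, 0, -0.3, 1]
    - [0, 0, 0, -0.26, -0.5, -0.3, 1]
    - [0, 0, 0, -0.26, -1, -0.28, 1]
    - [0, 0, 0, -0.26, -1.5, -0.26, 1]
    - [0, 0, 0, -0.26, -2, -0.24, 1]
    - [0, 0, 0, -0.26, -2.4, -0.22, 1]

```text
time_s: 14.78
tcp_pos: [0.4637, 0.1104, 0.0339]
ee_rot: [[0.309, -0.942, 0.131], [-0.951, -0.307, 0.039], [0.003, -0.137, -0.991]]
wrist_force: [0.6, 1.1, -0.4]
gripper_width: 0.006
gripper_force: 0.0
```

```bash
python3 e.py small -.11 0 .03 8
```

```text
tip in gutter [-0.1199  0.0004  0.031 ] tilt 7.9 F [ 0.6  1.1 -0.4] j [ 34.5  18.1 -41.5   6.2 -23.  -22.1] t 14.7833
cm [ 0.04 -0.97  0.23] rv [ 0.002 -0.004 -0.004] up1cm [-0.004 -1.007  0.015]
```

>>> arm_command:
  deltas:
    - [0, 0, 0, 0, -0.5, 0.1, 1]
    - [0, 0, 0, 0, -1, 0.18, 1]
    - [0, 0, 0, 0, -1.5, 0.22, 1]
    - [0, 0, 0, 0, -2, 0.25, 1]

```text
time_s: 15.12
tcp_pos: [0.4822, 0.1162, 0.0338]
ee_rot: [[0.309, -0.942, 0.13], [-0.951, -0.307, 0.039], [0.004, -0.136, -0.991]]
wrist_force: [-0.8, -0.5, 0.9]
gripper_width: 0.007
gripper_force: 0.6
```

```bash
python3 e.py small -.08 0 .034 8
```

```text
tip in gutter [-0.1005  0.0002  0.0308] tilt 7.8 F [-0.8 -0.5  0.9] j [ 33.8  19.6 -38.6   5.6 -24.4 -20.7] t 15.1167
cm [ 0.01 -2.07 -0.04] rv [ 0.004 -0.004 -0.004] up1cm [-0.004 -1.007  0.014]
```

Light contact on the small spool. Continuing uphill.

>>> arm_command:
  deltas:
    - [0, 0, 0, 0, -0.6, 0.01, 1]
    - [0, 0, 0, 0, -1.2, 0.02, 1]
    - [0, 0, 0, 0, -1.8, 0.03, 1]
    - [0, 0, 0, 0, -2.4, 0.03, 1]
    - [0, 0, 0, 0, -3, 0.04, 1]
    - [0, 0, 0, 0, -3.6, 0.05, 1]

```text
time_s: 15.62
tcp_pos: [0.5164, 0.1275, 0.0384]
ee_rot: [[0.309, -0.942, 0.131], [-0.951, -0.307, 0.039], [0.004, -0.136, -0.991]]
wrist_force: [-0.3, 0.3, 0.9]
gripper_width: 0.007
gripper_force: 0.7
```

```bash
python3 e.py small -.02 0 .041 8
```

```text
tip in gutter [-0.0645  0.0001  0.0355] tilt 7.8 F [-0.3  0.3  0.9] j [ 32.6  21.9 -33.1   4.7 -27.6 -18.6] t 15.6167
cm [-0.01 -4.48  0.06] rv [ 0.003 -0.004 -0.004] up1cm [-0.004 -1.007  0.014]
```

>>> arm_command:
  deltas:
    - [0, 0, 0, 0, -0.6, 0.01, 1]
    - [0, 0, 0, 0, -1.2, 0.02, 1]
    - [0, 0, 0, 0, -1.8, 0.03, 1]
    - [0, 0, 0, 0, -2.4, 0.04, 1]
    - [0, 0, 0, 0, -3, 0.05, 1]
    - [0, 0, 0, 0, -3.6, 0.06, 1]
    - [0, 0, 0, 0, -4.2, 0.07, 1]
    - [0, 0, 0, 0, -4.8, 0.08, 1]

```text
time_s: 16.28
tcp_pos: [0.5617, 0.1422, 0.0441]
ee_rot: [[0.309, -0.942, 0.13], [-0.951, -0.307, 0.039], [0.004, -0.136, -0.991]]
wrist_force: [-1.4, -0.5, 0.5]
gripper_width: 0.003
gripper_force: 0.6
```

>>> arm_command:
  deltas:
    - [0, 0, 0, 0, -0.6, 0.01, 1]
    - [0, 0, 0, 0, -1.2, 0.02, 1]
    - [0, 0, 0, 0, -1.8, 0.03, 1]
    - [0, 0, 0, 0, -2.4, 0.04, 1]
    - [0, 0, 0, 0, -3, 0.05, 1]
    - [0, 0, 0, 0, -3.6, 0.06, 1]
    - [0, 0, 0, 0, -4.2, 0.07, 1]

```text
time_s: 16.87
tcp_pos: [0.6013, 0.1551, 0.0492]
ee_rot: [[0.309, -0.942, 0.13], [-0.951, -0.307, 0.039], [0.004, -0.136, -0.991]]
wrist_force: [-1.2, -0.5, 0.6]
gripper_width: 0.005
gripper_force: 0.6
```

```bash
python3 e.py small .04 0 .049 8
```

```text
tip in gutter [ 0.0248 -0.0003  0.0462] tilt 7.8 F [-1.2 -0.5  0.6] j [ 30.3  27.7 -19.4   3.2 -35.3 -14.8] t 16.8667
cm [-0.03 -1.54 -0.07] rv [ 0.003 -0.004 -0.004] up1cm [-0.004 -1.007  0.014]
```

>>> arm_command:
  deltas:
    - [0, 0, 0, 0, -0.5, 0, 1]
    - [0, 0, 0, 0, -1, 0.01, 1]
    - [0, 0, 0, 0, -1.4, 0.01, 1]
    - [0, 0, 0, 0, -1.8, 0.02, 1]
    - [0, 0, 0, 0, -2.1, 0.02, 1]
    - [0, 0, 0, 0, -2.4, 0.02, 1]
    - [0, 0, 0, 0, -2.4, 0.02, 1]
    - [0, 0, 0, 0, -2.4, 0.02, 1]

```text
time_s: 17.53
tcp_pos: [0.6234, 0.1623, 0.0521]
ee_rot: [[0.309, -0.942, 0.13], [-0.951, -0.307, 0.039], [0.004, -0.136, -0.991]]
wrist_force: [0.2, 0.5, 0.1]
gripper_width: 0.005
gripper_force: 0.0
```

```bash
python3 e.py small .04 0 .049 8
```

```text
tip in gutter [ 0.048  -0.0004  0.0491] tilt 7.8 F [0.2 0.5 0.1] j [ 29.8  29.3 -15.7   2.9 -37.4 -14. ] t 17.5333
cm [-0.03  0.8  -0.09] rv [ 0.003 -0.004 -0.004] up1cm [-0.004 -1.007  0.014]
```

Force dropped to 0, so the spool has rolled over the crest. I'll back off downhill, lift, and verify with image code, since I've used all 10 picture views.

>>> arm_command:
  deltas:
    - [0, 0, 0, 0, 1.5, 0, 1]
    - [0, 0, 0, 0, 3, -0.5, 1]
    - [0, 0, 0, 0, 3.5, -3, 1]
    - [0, 0, 0, 0, 3.5, -6.5, 1]
    - [0, 0, 0, 0, 5, -10, 1]
    - [0, 0, 0, 0, 8, -12, 1]
    - [0, 0, 0, 0, 12, -14, 1]
    - [0, 0, 0, 0, 16, -16, 1]

```text
time_s: 18.2
tcp_pos: [0.4559, 0.1082, 0.1875]
ee_rot: [[0.309, -0.942, 0.131], [-0.951, -0.306, 0.039], [0.003, -0.136, -0.991]]
wrist_force: [-0.9, 0.7, 0.4]
gripper_width: 0.006
gripper_force: 0.0
```

>>> arm_command:
  deltas:
    - [0, 0, 0, 2, 3.3, 0, 1]
    - [0, 0, 0, 4, 6, 0, 1]
    - [0, 0, 0, 6, 6, 0, 1]
    - [0, 0, 0, 8, 6, 0, 1]
    - [0, 0, 0, 8, 6, 0, 1]

```text
time_s: 18.62
tcp_pos: [0.4254, 0.0124, 0.1795]
ee_rot: [[0.307, -0.943, 0.132], [-0.952, -0.304, 0.039], [0.004, -0.137, -0.991]]
wrist_force: [0.5, 0.1, 0.4]
gripper_width: 0.006
gripper_force: 0.0
```

Run:
```python
from station import *
from h import *
from d import G
# match template: dark flange face/grey texture; compare the start and present pictures around predicted places
for n in("side","top"):
    im=capture(n)["pixels"];cv2.imwrite(f"pics/{n}_end.png",im);old=cv2.imread(f"pics/{n}0.png")
    for g,h,st,pk,zs,zp,w in(("big",30,-91,80,46,60,25),("small",22,-93,88,38,51,18)):
        (ox,oy),a=G[g];c,s=np.cos(a),np.sin(a)
        P=lambda x,y,z:proj(n,[[ox+(c*x-s*y)/1e3,oy+(s*x+c*y)/1e3,z/1e3]])[0]
        yy=w if n=="side" else 0; zz=0 if n=="side" else h
        p0,p1=P(st,yy,zs+zz),P(pk,yy,zp+zz)
        r=10 if g=="big" else 7
        u,v=p0.round().astype(int);t=old[v-r:v+r+1,u-r:u+r+1]
        u1,v1=p1.round().astype(int);R=r+12;reg=im[v1-R:v1+R+1,u1-R:u1+R+1]
        m=cv2.matchTemplate(reg,t,cv2.TM_CCOEFF_NORMED);_,b,_,l=cv2.minMaxLoc(m)
        f=np.array([u1-R+l[0]+r,v1-R+l[1]+r])+(p0-[u,v])
        e=P(pk+10,yy,zp+zz)-p1
        print(n,g,"score",round(b,2),"off px",(f-p1).round(1),"10mm along =",e.round(1))
s=sense();print(s["tcp_pos"],s["wrist_force"],s["time_s"])
```

```text
side big score 0.91 off px [-0.3 -0.1] 10mm along = [-3.4 -1. ]
side small score 0.82 off px [-0.4 -0.2] 10mm along = [-4.3 -0.4]
top big score 0.95 off px [-0.4  0.8] 10mm along = [-0.  -3.4]
top small score 0.72 off px [ 0.1 -0.5] 10mm along = [-0.9 -3.2]
[0.42532062 0.0138017  0.17915934] [ 1.07367605 -0.08795783  0.13813083] 18.7167
```

Both spools are within about 2 mm of their parked spots and the arm is clear. Handing in.

```bash
python3 -c "
from station import *
print(finish_job())"
```

```text
the job is handed in; nothing more can be done
None
```

I rolled both spools over their crests and they rest against the stop plates, within about 2–3 mm of the parked positions in the last camera check; the job is handed in at 18.7 s, but no verdict came back.

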